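# Tare the balance through its guarded key well

## Robot

A 7-joint arm with a two-finger parallel gripper is mounted at the origin on a cart in front of the work surface, level with it; the furniture and walls round the work are solid. World frame = base frame: x ahead of the robot, y to its left, z up, the work surface at z = 0. Lengths are in m, angles in rad, forces in N, time in s.
With the tool pointing down it reaches from about 0.4 to 0.85 m from the base axis. Payload 10.4 kg.
Tool frame: the origin (TCP) lies at the very end of the fingers, on their centre line; the grasp point (between the pads) lies manip.hold_point_z behind it (manip.hold_point_z is the distance from the TCP to the grasp point, in m); z points along the fingers, x is the direction in which the jaws open and shut, and the axes are right-handed (so a half turn about z gives the same grasp; the last joint's range is limited). The gripper opens to 85 mm and grips with 20 to 120 N. Pads are 22 mm wide; open, the fingers measure 114 mm over their backs; the gripper's body (76 mm by 85 mm) begins 54 mm behind the grasp point. The pads swing forward as they close: fully open they stand 13 mm farther back than shut.
Start: joints at [-1.246, 0.332, -0.065, 1.46, 0.022, 1.35, -0.088], TCP at [0.213, 0.588, 0.231] pointing down, gripper open.
Joint ranges: [-2.6, 2.6], [-0.5, 2.12], [-1.47, 1.34], [0.16, 2.42], [-1.27, 4.41], [0.06, 2.06], [-2.6, 2.6]. Speed limits (rad/s): [2.22, 2.22, 2.79, 2.79, 3.14, 3.14, 3.14].

## Interface

Orientations are given as a unit quaternion [x, y, z, w].
In Python, from workcell import readout, camera, camera_info, manip gives the robot as it stands.
- The arm moves only by the tool play_rows, never from a script. Its argument "rows" is a list of rows, each a list of 3 entries, a list of its own where there are three numbers: the shift along the world's x, y, z in mm, then the turn, a rotation vector about the world's x, y, z in degrees, then the finger opening in mm, from 0 to 85.4. In form: [[[tx, ty, tz], [rx, ry, rz], fingers], ...]. A call has 1 to 12 rows; each row shifts and turns the commanded pose from where the row before left it; what a row does not reach is not made up. A row lasts 1/8 s, in which the tool goes at most 62.5 mm and 10.7 degrees, less where a joint would pass 70% of its speed; a pose out of reach is approached as far as the arm can. A call with a gripper value outside its range is refused whole. The fingers move at their own pace and stop on an object; "force" is the grip in N (left out, the last holds). Time passes only in rows, so rows that do not move let the fingers close. It gives the time, the measured TCP pose, the force and the opening at its end, in the units of the state.
- readout.get_obs(): the state, without advancing time (a new reading comes with each control period).
- camera(name): name is "scene" or "top" or "wrist"; returns the picture (420x560x3 uint8, blue, green, red); there is no depth.
- camera_info(name): a dict with "fx", "fy", "cx", "cy" (pixels), "world_from_camera" (4x4, takes a point from camera to world coordinates). Camera axes: x right, y up, looking along -z (the intrinsics and any distortion apply to the point x, -y, -z); pixel columns grow to the right and rows downward; lengths in m; the calibration is good to about 2 mm. A picture is of the moment at which its call begins: read the wrist's pose just before it. camera_info takes no time and is no camera call; for the wrist camera it gives the pose at the moment of the call.
- manip.hand_in(): hands the job in, once; it reports no verdict.
The state is a dict: "clock": time; "joint_pos": joint angles; "joint_velocities": joint speeds; "tau": joint torques, N m; "position": TCP position; "ee_rot": TCP orientation; "ft_force": force on the tool from outside, world axes, zero at the start; "torque": the same for the moment, N m; "grip_width": opening from 0.0 (shut) to 1.0 (fully open).
Only numpy, scipy, OpenCV 4.12 (cv2) and the standard library are available. Lean on these libraries where they do the work, as an engineer would, in place of code of your own. Each camera call takes 0.05 s, during which the arm holds its last target.

## Task

Tare the balance that has the white-capped vial on its pan: with closed fingertips push its key guard fully open, reach down into the well and press the sunken blue key all the way down for about a second, then let it come up and push the guard fully shut again. Pick nothing up: the vials stay standing on their pans, the other balance's guard and key are left alone, and nothing else on the bench is moved.

Things in the scene. Friction and masses are not known exactly. Their poses are not given: they have to be found in the camera images.
- balance_w: bench balance with the white-capped vial on its pan: white housing 240 (x) x 150 (y) x 45 mm high, fixed to the bench. Origin: centre of its underside. Its x axis points from the control panel (the end nearest the robot) to the pan, y to the left seen from the robot, z up. Front 70 mm: flat control panel, 45 mm high, with the well and its sliding guard; behind it a dark display up to 59 mm high; then a round steel pan, 98 mm across
- balance_w_well (a point): balance with the white-capped vial: centre of the mouth of the round well in the control panel, at the panel's top face (45 mm up). Well 46 mm across, straight-walled, 35 mm deep; the blue tare key stands in it, its top 18 mm below the mouth. Shut or partly shut, the guard covers it
- balance_w_pan (a point): balance with the white-capped vial: centre of the top face of its pan, 55 mm up, 147 mm behind the well along the balance's x axis
- balance_w_key (a joint): blue round tare key (26 mm across) of the balance with the white-capped vial, sunk in the well: 0 = up, 0.005 = fully down (m). Spring: about 2 N to start, 4.5 N fully down; it springs back
- balance_w_key_top (a point): centre of the top face of that tare key
- balance_w_guard (a joint): sliding guard of the balance with the white-capped vial: 0 = fully shut over the well, 0.066 = fully open (m), sliding along the balance's +y axis (to the left). Rubs with about 1.2 N and stays where it is left; hard stop at either end
- balance_w_guard_trough (a point): centre of the top face of that guard, in the middle of its finger trough. The guard is a black plate 56 x 56 x 3 mm lying 1 mm over the panel, with two upright orange ridges along the balance's x axis, each 46 mm long, 6 mm thick, 11 mm tall above the plate, their middles 25 mm to either side (y) of this point, so the trough between them is 44 mm wide: a fingertip put down there pushes the guard either way. Moves with the guard
- balance_k: bench balance with the black-capped vial on its pan: white housing 240 (x) x 150 (y) x 45 mm high, fixed to the bench. Origin: centre of its underside. Its x axis points from the control panel (the end nearest the robot) to the pan, y to the left seen from the robot, z up. Front 70 mm: flat control panel, 45 mm high, with the well and its sliding guard; behind it a dark display up to 59 mm high; then a round steel pan, 98 mm across
- balance_k_well (a point): balance with the black-capped vial: centre of the mouth of the round well in the control panel, at the panel's top face (45 mm up). Well 46 mm across, straight-walled, 35 mm deep; the blue tare key stands in it, its top 18 mm below the mouth. Shut or partly shut, the guard covers it
- balance_k_pan (a point): balance with the black-capped vial: centre of the top face of its pan, 55 mm up, 147 mm behind the well along the balance's x axis
- balance_k_key (a joint): blue round tare key (26 mm across) of the balance with the black-capped vial, sunk in the well: 0 = up, 0.005 = fully down (m). Spring: about 2 N to start, 4.5 N fully down; it springs back
- balance_k_key_top (a point): centre of the top face of that tare key
- balance_k_guard (a joint): sliding guard of the balance with the black-capped vial: 0 = fully shut over the well, 0.066 = fully open (m), sliding along the balance's +y axis (to the left). Rubs with about 1.2 N and stays where it is left; hard stop at either end
- balance_k_guard_trough (a point): centre of the top face of that guard, in the middle of its finger trough. The guard is a black plate 56 x 56 x 3 mm lying 1 mm over the panel, with two upright orange ridges along the balance's x axis, each 46 mm long, 6 mm thick, 11 mm tall above the plate, their middles 25 mm to either side (y) of this point, so the trough between them is 44 mm wide: a fingertip put down there pushes the guard either way. Moves with the guard
- vial_white: glass vial with a white cap, 23 mm across, 50 mm tall, loose, standing on the pan of its balance; origin at the centre of its underside, z up
- vial_black: glass vial with a black cap, 23 mm across, 50 mm tall, loose, standing on the pan of the other balance; origin at the centre of its underside, z up
- red_marker: bystander: marker pen with a red cap, 137 mm long, 14 mm thick, lying on the bench to the left of the balances; origin at its middle, underside
- green_tape: bystander: roll of green tape, 90 mm across, 19 mm tall, lying on the bench to the left of the balances; origin at its middle, underside

How it is judged:
By the outcome, as a careful person would: the job done as asked, in the order asked, and still so for the second after the job is handed in, with the robot touching nothing.
It also fails if it takes over 54 s, if anything falls off the work surface, if the arm or the gripper's body presses on something with over 40 N, if the wrist force passes 120 N, or if a joint passes its speed limit or range.

## Working session

There is one attempt and no reset: what is moved stays moved. The work goes in short steps, Python scripts to look and compute and a tool call to move; the robot and the scene stay as the last step left them, time stands still between calls to the robot, and variables do not carry over. Pictures are saved under pics/ and viewed, and the job is handed in when it is done.

Besides the shell and the picture viewer there is one more tool, called as name([rows], argument=value, ...), one row to a line, values as JSON. play_rows: Moves the arm, as the interface text tells. Its arguments: {"type":"object","properties":{"rows":{"type":"array"},"force":{"type":"number"}},"required":["rows"]}

```bash
mkdir -p pics; ls; python3 - <<'E'
from workcell import readout,camera,camera_info,manip
import cv2
print(readout.get_obs(), manip.hold_point_z)
for n in ["scene","top","wrist"]:
    cv2.imwrite(f"pics/{n}0.png",camera(n)); print(n,camera_info(n))
E
```

```text
pics
{'clock': 0.0, 'joint_pos': array([-1.24564771,  0.33286318, -0.06470851,  1.4609747 ,  0.02161651,
        1.3499077 , -0.08851593]), 'joint_velocities': array([-0.0003915 ,  0.00036643,  0.00125703,  0.00106463,  0.00145833,
        0.00270966,  0.00014051]), 'tau': array([-1.48121940e-04, -6.25425768e+01,  4.92014852e-02, -3.91615891e+01,
        1.62466429e-02,  9.62122431e-03,  1.85926018e-05]), 'position': array([0.21286145, 0.58721698, 0.23050546]), 'ee_rot': array([ 8.18768876e-01,  5.74122806e-01, -5.71612746e-04,  4.51401275e-04]), 'ft_force': array([ 0.47695514, -0.14485607, -0.03787645]), 'torque': array([-0.01640053, -0.01415933,  0.00502716]), 'grip_width': 1.002617641893166} 0.0187
scene {'fx': 423.53534090423295, 'fy': 423.53534090423295, 'cx': 278.26732319695486, 'cy': 214.11712580697892, 'world_from_camera': array([[-0.85737261,  0.28625655, -0.42774921,  0.12354518],
       [-0.51408321, -0.43572439,  0.73882522,  0.91195897],
       [ 0.02511279,  0.8533472 ,  0.52073785,  0.59880823],
       [ 0.        ,  0.        ,  0.        ,  1.        ]])}
top {'fx': 408.711524613484, 'fy': 408.711524613484, 'cx': 271.56597761569236, 'cy': 203.98005721799254, 'world_from_camera': array([[-0.01316298,  0.98859422, -0.15002731,  0.35227829],
       [-0.9997822 , -0.01544238, -0.01403837,  0.19200552],
       [-0.01619503,  0.14980985,  0.98858218,  1.19629204],
       [ 0.        ,  0.        ,  0.        ,  1.        ]])}
wrist {'fx': 361.87550142212086, 'fy': 361.87550142212086, 'cx': 271.567800437079, 'cy': 205.20339408972794, 'world_from_camera': array([[ 0.34097511, -0.90398188, -0.25797817,  0.14665775],
       [ 0.94007173,  0.32757555,  0.09465411,  0.6118181 ],
       [-0.00105826, -0.27479268,  0.96150292,  0.37249595],
       [ 0.        ,  0.        ,  0.        ,  1.        ]])}
```

View pics/top0.png

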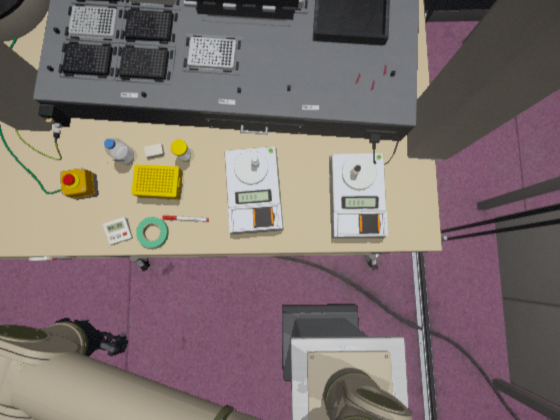

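View pics/scene0.png

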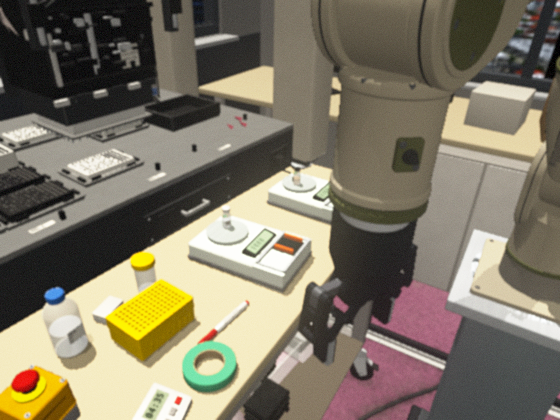

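View pics/wrist0.png

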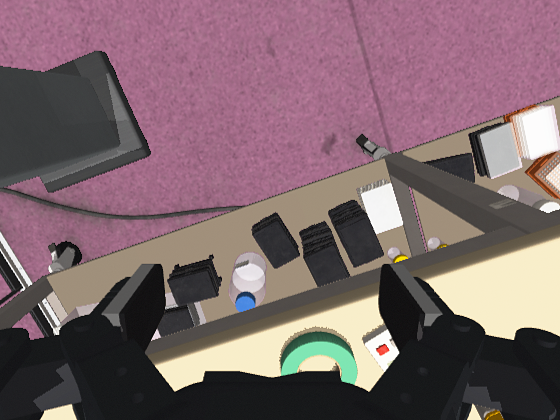

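```bash
python3 - <<'E'
import cv2,numpy as np
im=cv2.imread("pics/top0.png")
a=cv2.resize(im[140:245,220:290],None,fx=5.6,fy=5.6,interpolation=cv2.INTER_CUBIC)
b=cv2.resize(im[140:245,325:395],None,fx=5.6,fy=5.6,interpolation=cv2.INTER_CUBIC)
cv2.imwrite("pics/crop0.png",np.hstack([a,b]))
im=cv2.imread("pics/scene0.png")
cv2.imwrite("pics/crop1.png",cv2.resize(im[155:295,180:340],None,fx=4.2,fy=4.2,interpolation=cv2.INTER_CUBIC))
E
```

```text
(no output)
```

View pics/crop0.png

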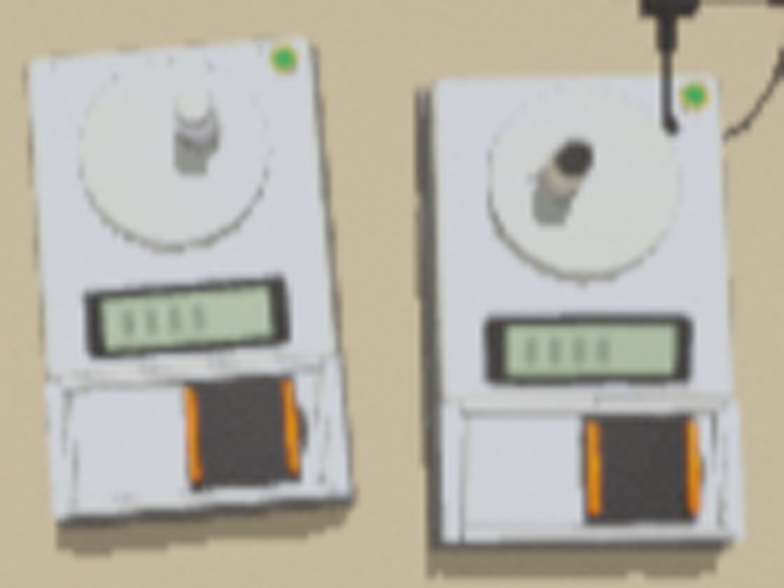

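View pics/crop1.png

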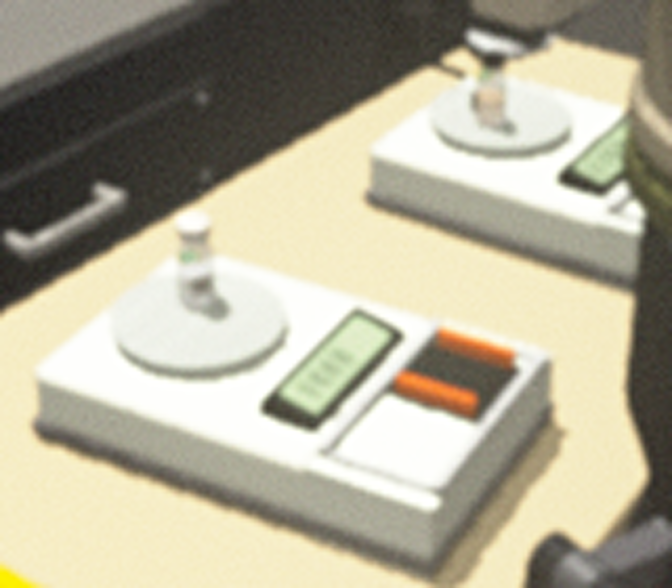

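```bash
cat > h.py <<'E'
import numpy as np,cv2
def ray(info,u,v):
    d=np.array([(u-info['cx'])/info['fx'],-(v-info['cy'])/info['fy'],-1.])
    T=info['world_from_camera']; return T[:3,3],T[:3,:3]@d
def onz(info,u,v,z):
    o,d=ray(info,u,v); return o+d*(z-o[2])/d[2]
def proj(info,p):
    T=info['world_from_camera']; q=T[:3,:3].T@(np.array(p)-T[:3,3])
    return np.array([info['cx']+info['fx']*q[0]/-q[2],info['cy']-info['fy']*q[1]/-q[2]])
def orange(im,box=None):
    h=cv2.cvtColor(im,cv2.COLOR_BGR2HSV)
    m=cv2.inRange(h,(3,150,110),(20,255,255))
    if box:
        k=np.zeros_like(m);x0,y0,x1,y1=box;k[y0:y1,x0:x1]=255;m&=k
    n,l,s,c=cv2.connectedComponentsWithStats(m)
    return [(s[i],c[i],cv2.minAreaRect(np.argwhere(l==i)[:,::-1].astype(np.float32))) for i in range(1,n) if s[i,4]>8]
E
python3 - <<'E'
from h import *
from workcell import camera_info,readout
I=camera_info("top")
f=lambda x,y,z:print((x,y),z,(onz(I,220+x/5.6-.4,140+y/5.6-.4,z)*1e3).round(1))
for p in [(30,60),(308,38),(50,375),(338,355),(350,490),(62,510)]: f(*p,.045)
im=cv2.imread("pics/top0.png")
for s,c,r in orange(im,(220,140,290,245)): print(s,c,r,(onz(I,*c,.060)*1e3).round(1))
S=camera_info("scene");im=cv2.imread("pics/scene0.png")
for s,c,r in orange(im,(250,200,320,270)): print(s,c,r,(onz(S,*c,.055)*1e3).round(1))
f(175,150,.055)
print(readout.get_obs()['clock'])
E
```

```text
(30, 60) 0.045 [687.2 342.   45. ]
(308, 38) 0.045 [696.4 197.3  45. ]
(50, 375) 0.045 [521.5 331.2  45. ]
(338, 355) 0.045 [529.5 184.4  45. ]
(350, 490) 0.045 [460.5 179.5  45. ]
(62, 510) 0.045 [452.5 324.9  45. ]
[270 208   3  16  28] [271.39285714 215.85714286] ((271.38525390625, 215.50880432128906), (15.032514572143555, 1.7640196084976196), 85.60128784179688) [491.1 209.1  60. ]
[253 210   3  16  25] [254.24 217.92] ((254.22940063476562, 217.4823455810547), (15.109210968017578, 1.4572335481643677), 85.60128784179688) [486.  257.2  60. ]
[285 234  17   8  54] [292.7037037  237.38888889] ((292.6999816894531, 237.4000244140625), (16.76007080078125, 2.8460497856140137), 18.434947967529297) [490.8 209.2  55. ]
[274 244  20  10  99] [283.67676768 248.05050505] ((283.3999938964844, 247.8000030517578), (19.606117248535156, 5.059643268585205), 18.434947967529297) [487.3 255.8  55. ]
(175, 150) 0.055 [635.4 266.2  55. ]
0.15
```

play_rows([
  [[21,-29,-2],[0,0,2],0],
  [[21,-29,-2],[0,0,2],0],
  [[21,-29,-2],[0,0,2],0],
  [[21,-29,-2],[0,0,2],0],
  [[21,-29,-2],[0,0,2],0],
  [[21,-29,-2],[0,0,2],0],
  [[21,-29,-2],[0,0,2],0],
  [[21,-29,-2],[0,0,2],0],
  [[21,-29,-2],[0,0,2],0],
  [[21,-29,-2],[0,0,2],0],
  [[21,-29,-2],[0,0,2],0],
  [[21,-29,-2],[0,0,2],0],
])

```text
clock: 1.65
position: [0.4655, 0.2385, 0.2072]
ee_rot: [0.681, 0.732, -0.0, -0.0]
ft_force: [-0.3, 0.4, 0.3]
grip_width: 0.001
```

play_rows([
  [[0,0,0],[0,0,0],0],
  [[0,0,0],[0,0,0],0],
])

```text
clock: 1.9
position: [0.4646, 0.2402, 0.2072]
ee_rot: [0.681, 0.732, -0.0, -0.0]
ft_force: [0.2, 0.2, 0.2]
grip_width: -0.001
```

```bash
python3 - <<'E'
from h import *
from workcell import camera_info,readout,camera
o=readout.get_obs();I=camera_info("wrist");im=camera("wrist");cv2.imwrite("pics/w1.png",im)
import pickle;pickle.dump(I,open("w1.pkl","wb"))
print(o['position'],o['ee_rot'],o['ft_force'],o['grip_width'])
for s,c,r in orange(im): print(s,c.round(1),r,(onz(I,*c,.060)*1e3).round(1))
E
```

```text
[0.46456842 0.24015372 0.20719621] [ 6.81491744e-01  7.31825752e-01 -8.70057478e-05 -2.52657466e-04] [0.18341237 0.16620875 0.18333161] -0.0014815877980952098
[228 193   8  51 323] [231.1 217.8] ((231.15699768066406, 217.99549865722656), (50.150962829589844, 6.4259490966796875), 88.36341857910156) [489.9 208.6  60. ]
[287 193   8  51 329] [290.3 218.8] ((290.32513427734375, 217.9956512451172), (6.547953128814697, 50.10934066772461), 1.4320961236953735) [487.3 258.2  60. ]
```

View pics/w1.png

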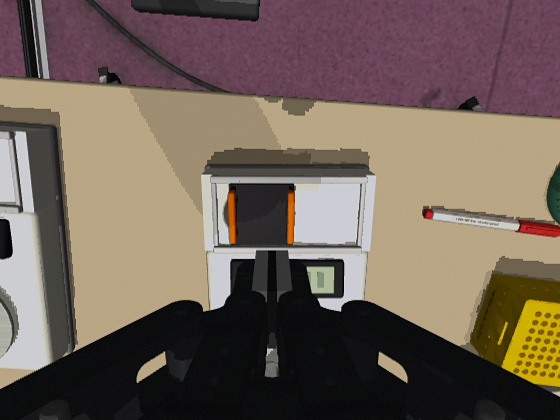

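```bash
python3 - <<'E'
from h import *
import pickle
I=pickle.load(open("w1.pkl","rb"));im=cv2.imread("pics/w1.png")
cv2.imwrite("pics/w1c.png",cv2.resize(im[155:275,195:385],None,fx=4,fy=4,interpolation=cv2.INTER_CUBIC))
for s,c,r in orange(im):
    b=cv2.boxPoints(r); b=b[np.argsort(b[:,1])]
    a,e=b[:2].mean(0),b[2:].mean(0); A,E=onz(I,*a,.06),onz(I,*e,.06)
    print(A*1e3,E*1e3,np.degrees(np.arctan2((E-A)[1],(E-A)[0])))
E
```

```text
[468.46631547 207.20533023  60.        ] [512.56137736 210.18960278  60.        ] 3.871768673463548
[464.95559383 256.85265276  60.        ] [509.04038396 259.56399445  60.        ] 3.5194225667288
```

View pics/w1c.png

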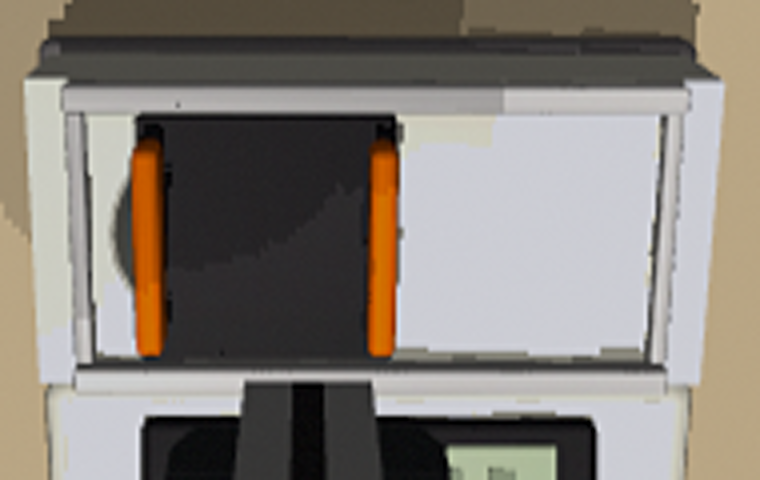

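```bash
python3 - <<'E'
from h import *
import pickle
I=pickle.load(open("w1.pkl","rb"))
g=lambda x,y,z:print((x,y),(onz(I,195+x/4-.4,155+y/4-.4,z)*1e3).round(1))
g(115,232,.045);g(136,232,.049);g(396,232,.049)
print(proj(I,[.46457,.24015,.2072]))
print("tips");g(240,382,.207);g(380,382,.207)
g(97,230,.049);g(645,230,.049);
g(82,230,.049);g(665,230,.049)
E
```

```text
(115, 232) [490.6 200.2  45. ]
(136, 232) [489.  205.2  49. ]
(396, 232) [485.  261.5  49. ]
[270.09654666 272.12137024]
tips
(240, 382) [454.9 232.9 207. ]
(380, 382) [453.9 247.7 207. ]
(97, 230) [489.1 196.8  49. ]
(645, 230) [480.7 315.2  49. ]
(82, 230) [489.3 193.5  49. ]
(665, 230) [480.4 319.6  49. ]
```

play_rows([
  [[4,-1,-22],[0,0,0],0],
  [[4,-1,-22],[0,0,0],0],
  [[4,-1,-22],[0,0,0],0],
  [[4,-1,-22],[0,0,0],0],
  [[4,-1,-22],[0,0,0],0],
  [[4,-1,-22],[0,0,0],0],
  [[0,0,0],[0,0,0],0],
  [[0,0,0],[0,0,0],0],
])

```text
clock: 2.95
position: [0.489, 0.2345, 0.0762]
ee_rot: [0.681, 0.732, 0.0, -0.0]
ft_force: [0.2, 0.4, 0.1]
grip_width: -0.0
```

```bash
python3 - <<'E'
from h import *
from workcell import camera_info,readout,camera
o=readout.get_obs();I=camera_info("wrist");im=camera("wrist");cv2.imwrite("pics/w2.png",im)
print(o['position'],o['ft_force'],proj(I,o['position']))
for s,c,r in orange(im): print(s,c.round(1),r,(onz(I,*c,.060)*1e3).round(1))
E
```

```text
[0.4889659  0.23450294 0.07617102] [0.19034604 0.36479608 0.09365712] [270.17529367 272.11234828]
[209 211  15  87 915] [215.9 256.6] ((215.95362854003906, 254.02603149414062), (86.42588806152344, 11.796156883239746), 87.27368927001953) [490.8 208.9  60. ]
[313 211  16  88 935] [320.3 256.1] ((320.104736328125, 254.4052276611328), (11.935091018676758, 87.29095458984375), 2.862405300140381) [487.  258.1  60. ]
```

View pics/w2.png

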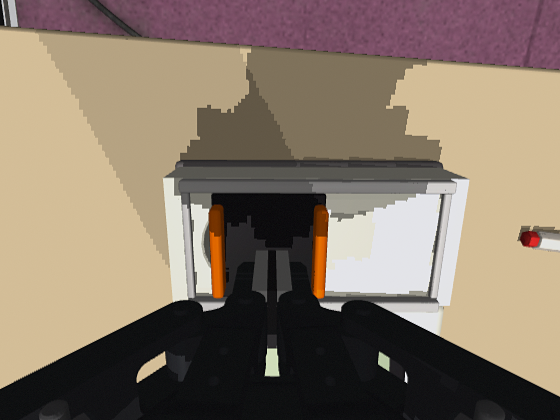

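play_rows([
  [[0,0,-10],[0,0,0],0],
  [[0,0,-8],[0,0,0],0],
  [[0,0,-5],[0,0,0],0],
  [[0,0,0],[0,0,0],0],
])

```text
clock: 3.5
position: [0.4887, 0.2334, 0.0518]
ee_rot: [0.682, 0.732, -0.0, -0.0]
ft_force: [-0.3, 0.3, 0.3]
grip_width: 0.001
```

play_rows([
  [[-1,8,0],[0,0,0],0],
  [[0,8,0],[0,0,0],0],
  [[-1,8,0],[0,0,0],0],
  [[0,8,0],[0,0,0],0],
  [[-1,8,0],[0,0,0],0],
  [[0,8,0],[0,0,0],0],
  [[-1,8,0],[0,0,0],0],
  [[0,6,0],[0,0,0],0],
  [[0,0,0],[0,0,0],0],
])

```text
clock: 4.62
position: [0.4848, 0.2964, 0.0523]
ee_rot: [0.681, 0.732, 0.0, -0.0]
ft_force: [0.5, -0.8, 0.2]
grip_width: 0.004
```

play_rows([
  [[0,3,0],[0,0,0],0],
  [[0,2,0],[0,0,0],0],
  [[0,2,0],[0,0,0],0],
  [[0,0,0],[0,0,0],0],
])

```text
clock: 5.12
position: [0.485, 0.2987, 0.0518]
ee_rot: [0.683, 0.731, -0.003, 0.001]
ft_force: [-2.9, -13.0, 6.1]
grip_width: -0.001
```

play_rows([
  [[0,1,0],[0,0,0],0],
  [[0,1,0],[0,0,0],0],
  [[0,1,0],[0,0,0],0],
  [[0,0,0],[0,0,0],0],
])

```text
clock: 5.62
position: [0.4851, 0.2991, 0.0516]
ee_rot: [0.683, 0.73, -0.004, 0.002]
ft_force: [-4.3, -20.2, 10.0]
grip_width: -0.002
```

play_rows([
  [[0,-8,0],[0,0,0],0],
  [[0,-6,0],[0,0,0],0],
  [[0,0,12],[0,0,0],0],
  [[0,0,20],[0,0,0],0],
  [[0,-20,20],[0,0,0],0],
  [[0,-20,10],[0,0,0],0],
  [[0,-15,0],[0,0,0],0],
  [[0,0,0],[0,0,0],0],
  [[0,0,0],[0,0,0],0],
])

```text
clock: 6.75
position: [0.4846, 0.2371, 0.1138]
ee_rot: [0.681, 0.732, -0.0, -0.0]
ft_force: [-0.1, -0.4, -1.1]
grip_width: 0.005
```

```bash
python3 - <<'E'
from h import *
import pickle
from workcell import camera_info,readout,camera
o=readout.get_obs();I=camera_info("wrist");im=camera("wrist");cv2.imwrite("pics/w3.png",im)
pickle.dump(I,open("w3.pkl","wb"))
print(o['position'],o['ft_force'],proj(I,o['position']))
for s,c,r in orange(im): print(s,c.round(1),r,(onz(I,*c,.060)*1e3).round(1))
h=cv2.cvtColor(im,cv2.COLOR_BGR2HSV);m=cv2.inRange(h,(95,90,40),(130,255,255))
n,l,s,c=cv2.connectedComponentsWithStats(m)
for i in range(1,n):
  if s[i,4]>30:print("blue",s[i],c[i],onz(I,*c[i],.027))
E
```

```text
[0.48457478 0.23711413 0.11376662] [-0.139596   -0.38043977 -1.14574138] [270.17027656 272.13982587]
[310 198  12  75 705] [315.5 234.7] ((315.53839111328125, 234.98260498046875), (9.634651184082031, 74.17362213134766), 2.1610796451568604) [485.7 263.2  60. ]
[393 199  17  74 699] [401.3 235. ] ((401.1767883300781, 235.40853881835938), (9.717975616455078, 73.87870025634766), 6.34019136428833) [482.4 312.4  60. ]
blue [ 230  197   38   41 1230] [248.82764228 216.71219512] [0.48830447 0.22288217 0.027     ]
```

View pics/w3.png

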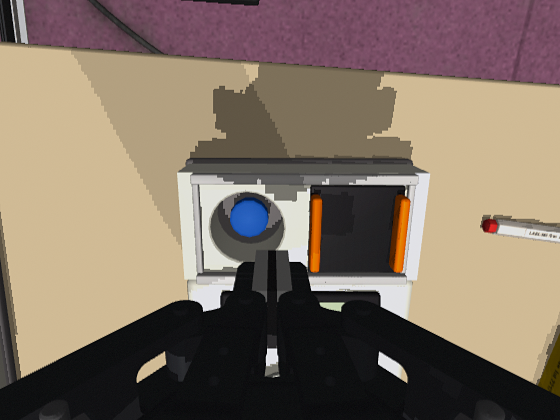

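play_rows([
  [[2,-7,-10],[0,0,0],0],
  [[2,-7,-10],[0,0,0],0],
  [[0,0,-15],[0,0,0],0],
  [[0,0,-15],[0,0,0],0],
  [[0,0,-10],[0,0,0],0],
  [[0,0,0],[0,0,0],0],
  [[0,0,0],[0,0,0],0],
])

```text
clock: 7.68
position: [0.4892, 0.2229, 0.0547]
ee_rot: [0.681, 0.732, 0.0, 0.0]
ft_force: [0.3, 1.4, 0.1]
grip_width: 0.0
```

play_rows([
  [[0,0,-10],[0,0,0],0],
  [[0,0,-8],[0,0,0],0],
  [[0,0,-6],[0,0,0],0],
  [[0,0,0],[0,0,0],0],
])

```text
clock: 8.18
position: [0.4886, 0.2224, 0.0297]
ee_rot: [0.682, 0.732, -0.001, -0.0]
ft_force: [-0.9, 0.0, 0.3]
grip_width: -0.0
```

play_rows([
  [[0,0,-3],[0,0,0],0],
  [[0,0,-3],[0,0,0],0],
  [[0,0,-2],[0,0,0],0],
  [[0,0,0],[0,0,0],0],
])

```text
clock: 8.68
position: [0.4893, 0.2228, 0.0226]
ee_rot: [0.682, 0.732, 0.0, 0.0]
ft_force: [-0.0, -0.4, 4.4]
grip_width: 0.003
```

play_rows([
  [[0,0,-1.5],[0,0,0],0],
  [[0,0,-1.5],[0,0,0],0],
  [[0,0,0],[0,0,0],0],
])

```text
clock: 9.05
position: [0.4894, 0.2229, 0.0217]
ee_rot: [0.682, 0.732, 0.0, -0.0]
ft_force: [-10.8, -4.8, 32.6]
grip_width: -0.001
```

play_rows([
  [[0,0,1],[0,0,0],0],
  [[0,0,0],[0,0,0],0],
  [[0,0,0],[0,0,0],0],
  [[0,0,0],[0,0,0],0],
  [[0,0,0],[0,0,0],0],
  [[0,0,0],[0,0,0],0],
])

```text
clock: 9.8
position: [0.4894, 0.2228, 0.0219]
ee_rot: [0.682, 0.732, 0.0, -0.0]
ft_force: [-6.6, -3.3, 21.9]
grip_width: -0.002
```

play_rows([
  [[0,0,0],[0,0,0],0],
  [[0,0,8],[0,0,0],0],
  [[0,0,12],[0,0,0],0],
  [[0,0,20],[0,0,0],0],
  [[0,0,25],[0,0,0],0],
  [[0,0,20],[0,0,0],0],
  [[-2,20,6],[0,0,0],0],
  [[-1,20,0],[0,0,0],0],
  [[-1,20,0],[0,0,0],0],
  [[0,5,0],[0,0,0],0],
  [[0,0,0],[0,0,0],0],
  [[0,0,0],[0,0,0],0],
])

```text
clock: 11.3
position: [0.4852, 0.2867, 0.1111]
ee_rot: [0.682, 0.731, -0.0, 0.0]
ft_force: [0.9, 0.2, 0.3]
grip_width: 0.002
```

```bash
python3 - <<'E'
from h import *
from workcell import camera_info,readout,camera
o=readout.get_obs();I=camera_info("wrist");im=camera("wrist");cv2.imwrite("pics/w4.png",im)
print(o['position'],o['ft_force'])
for s,c,r in orange(im): print(s,c.round(1),r,(onz(I,*c,.060)*1e3).round(1))
h=cv2.cvtColor(im,cv2.COLOR_BGR2HSV);m=cv2.inRange(h,(95,90,40),(130,255,255))
n,l,s,c=cv2.connectedComponentsWithStats(m)
for i in range(1,n):
  if s[i,4]>30:print("blue",s[i],c[i],onz(I,*c[i],.027))
E
```

```text
[0.48521516 0.28670744 0.1111342 ] [0.857773   0.17804174 0.31845722]
[224 192  12  76 716] [230.  229.4] ((230.0891876220703, 229.49681091308594), (75.16635131835938, 9.850861549377441), 87.95458984375) [485.7 263.8  60. ]
[312 192  12  76 731] [317.4 229.4] ((317.3917236328125, 229.53182983398438), (10.029319763183594, 75.20204162597656), 2.0454084873199463) [482.3 313.1  60. ]
blue [ 154  192   42   41 1321] [174.5336866  211.86071158] [0.48819691 0.22403323 0.027     ]
```

View pics/w4.png

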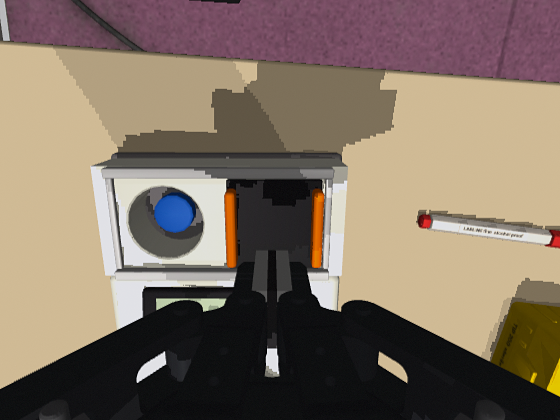

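play_rows([
  [[0,1,-15],[0,0,0],0],
  [[0,0,-15],[0,0,0],0],
  [[0,0,-14],[0,0,0],0],
  [[0,0,-9],[0,0,0],0],
  [[0,0,-6],[0,0,0],0],
  [[0,0,0],[0,0,0],0],
  [[0,0,0],[0,0,0],0],
])

```text
clock: 12.22
position: [0.4853, 0.2888, 0.0528]
ee_rot: [0.682, 0.732, 0.0, 0.0]
ft_force: [1.0, 0.2, 0.8]
grip_width: -0.004
```

play_rows([
  [[0,-8,0],[0,0,0],0],
  [[1,-8,0],[0,0,0],0],
  [[0,-8,0],[0,0,0],0],
  [[1,-8,0],[0,0,0],0],
  [[1,-8,0],[0,0,0],0],
  [[0,-8,0],[0,0,0],0],
  [[1,-8,0],[0,0,0],0],
  [[1,-8,0],[0,0,0],0],
  [[0,-8,0],[0,0,0],0],
  [[0,-3,0],[0,0,0],0],
  [[0,0,0],[0,0,0],0],
])

```text
clock: 13.6
position: [0.49, 0.2132, 0.0523]
ee_rot: [0.682, 0.732, -0.0, 0.0]
ft_force: [0.5, -0.0, -0.5]
grip_width: 0.002
```

play_rows([
  [[0,-3,0],[0,0,0],0],
  [[0,-3,0],[0,0,0],0],
  [[0,-2,0],[0,0,0],0],
  [[0,0,0],[0,0,0],0],
])

```text
clock: 14.1
position: [0.4901, 0.2071, 0.0533]
ee_rot: [0.681, 0.732, 0.001, -0.0]
ft_force: [-3.7, 1.0, 10.7]
grip_width: 0.0
```

play_rows([
  [[0,-2,0],[0,0,0],0],
  [[0,-1,0],[0,0,0],0],
  [[0,0,0],[0,0,0],0],
])

```text
clock: 14.48
position: [0.4901, 0.2062, 0.0534]
ee_rot: [0.681, 0.733, 0.002, -0.001]
ft_force: [-2.2, 10.3, 4.3]
grip_width: 0.003
```

play_rows([
  [[0,-2,0],[0,0,0],0],
  [[0,-1,0],[0,0,0],0],
  [[0,0,0],[0,0,0],0],
])

```text
clock: 14.85
position: [0.4901, 0.206, 0.0535]
ee_rot: [0.68, 0.733, 0.004, -0.002]
ft_force: [0.3, 20.1, -1.0]
grip_width: -0.001
```

Hard stop. Back off, rise and check.

play_rows([
  [[0,8,0],[0,0,0],0],
  [[0,7,0],[0,0,0],0],
  [[0,0,12],[0,0,0],0],
  [[0,0,20],[0,0,0],0],
  [[-5,0,30],[0,0,0],0],
  [[-10,0,40],[0,0,0],0],
  [[-5,0,40],[0,0,0],0],
  [[0,0,0],[0,0,0],0],
  [[0,0,0],[0,0,0],0],
])

```text
clock: 15.98
position: [0.4699, 0.2142, 0.1939]
ee_rot: [0.682, 0.732, -0.0, -0.0]
ft_force: [0.6, -0.1, 0.4]
grip_width: 0.002
```

```bash
python3 - <<'E'
from h import *
from workcell import camera_info,readout,camera
o=readout.get_obs();I=camera_info("wrist");im=camera("wrist")
print(o['position'],o['ft_force'])
for s,c,r in orange(im): print(s,c.round(1),(onz(I,*c,.060)*1e3).round(1))
t=camera("top");s=camera("scene")
cv2.imwrite("pics/w5.png",cv2.resize(im[155:275,170:360],None,fx=4,fy=4,interpolation=cv2.INTER_CUBIC))
cv2.imwrite("pics/t5.png",cv2.resize(t[130:260,90:400],None,fx=2.5,fy=2.5))
cv2.imwrite("pics/s5.png",s)
E
```

```text
[0.469864   0.21416703 0.19393836] [ 0.58945419 -0.12578962  0.42455318]
[256 192   8  54 338] [259.5 218.8] [490.1 206.6  60. ]
[318 193   8  53 355] [321.4 218.7] [486.5 256.   60. ]
```

View pics/w5.png

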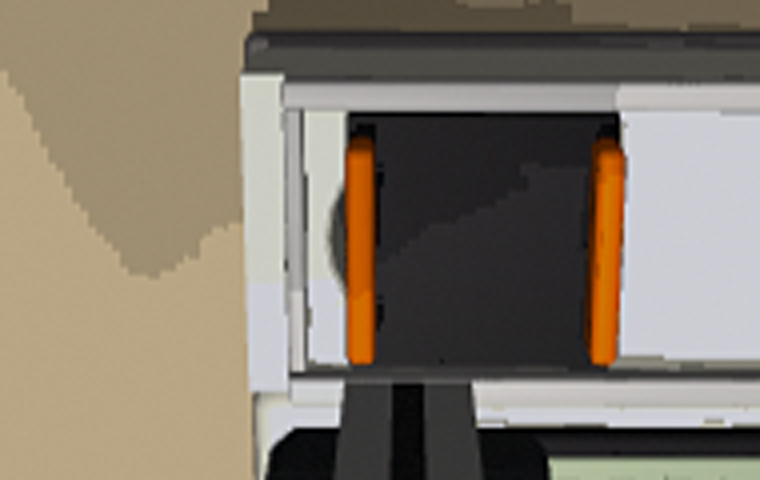

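View pics/t5.png

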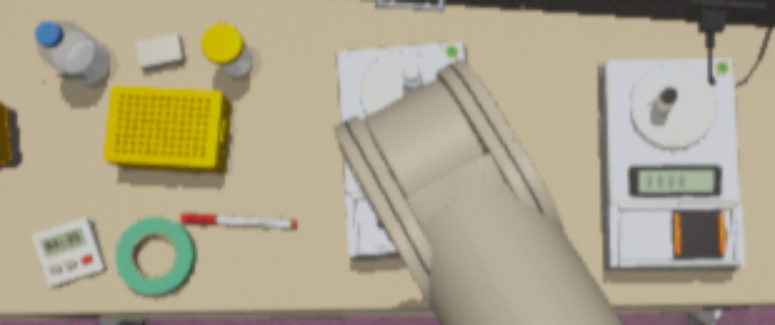

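View pics/s5.png

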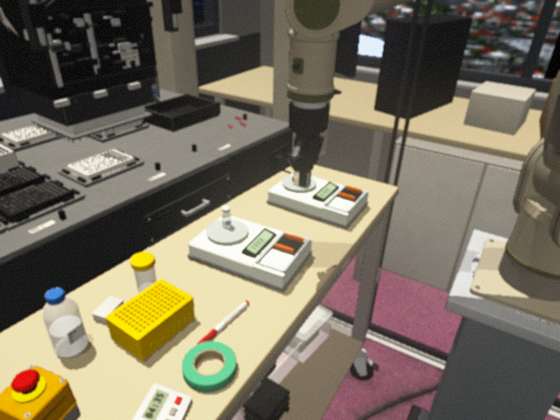

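play_rows([
  [[5,4,-25],[0,0,0],0],
  [[5,4,-25],[0,0,0],0],
  [[5,4,-25],[0,0,0],0],
  [[4,4,-25],[0,0,0],0],
  [[0,1,-18],[0,0,0],0],
  [[0,0,-12],[0,0,0],0],
  [[0,0,-10],[0,0,0],0],
  [[0,0,0],[0,0,0],0],
  [[0,0,0],[0,0,0],0],
])

```text
clock: 17.25
position: [0.4894, 0.2317, 0.055]
ee_rot: [0.682, 0.732, 0.001, 0.0]
ft_force: [-0.4, 0.4, 0.7]
grip_width: 0.001
```

```bash
cat > look.py <<'E'
import sys
from h import *
from workcell import camera_info,readout,camera
o=readout.get_obs();I=camera_info("wrist");im=camera("wrist");cv2.imwrite(f"pics/{sys.argv[1]}.png",im)
print(o['clock'],o['position'],o['ft_force'])
for s,c,r in orange(im): print(s,c.round(1),(onz(I,*c,.060)*1e3).round(1))
E
python3 look.py w6
```

```text
17.25 [0.48937854 0.23174813 0.05497447] [-0.44647773  0.3798858   0.72967344]
[ 202  225   17   86 1069] [209.9 267.8] [486.7 206.6  60. ]
[ 321  225   17   85 1057] [329.  267.4] [483.1 255.7  60. ]
```

View pics/w6.png

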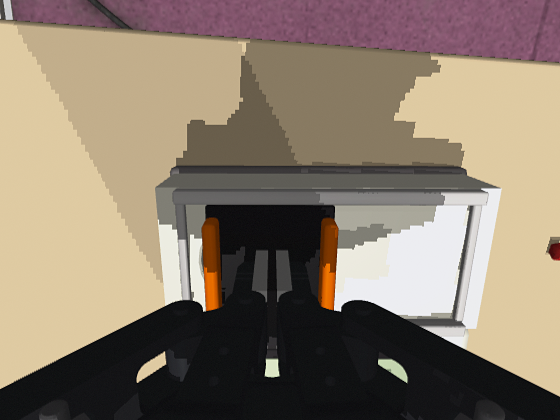

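play_rows([
  [[0,-6,-2],[0,0,0],0],
  [[0,-6,0],[0,0,0],0],
  [[0,-5,0],[0,0,0],0],
  [[0,0,0],[0,0,0],0],
  [[0,0,0],[0,0,0],0],
])

```text
clock: 17.92
position: [0.489, 0.2146, 0.0523]
ee_rot: [0.682, 0.732, -0.0, -0.0]
ft_force: [-0.4, 0.4, -0.7]
grip_width: -0.001
```

```bash
python3 look.py w7
```

```text
17.925 [0.48895088 0.2145608  0.05234192] [-0.40003168  0.44433369 -0.73924943]
[226 231  13  65 649] [231.7 258.2] [480.1 198.5  60. ]
[345 231  19  72 888] [354.5 265.7] [479.9 248.2  60. ]
```

View pics/w7.png

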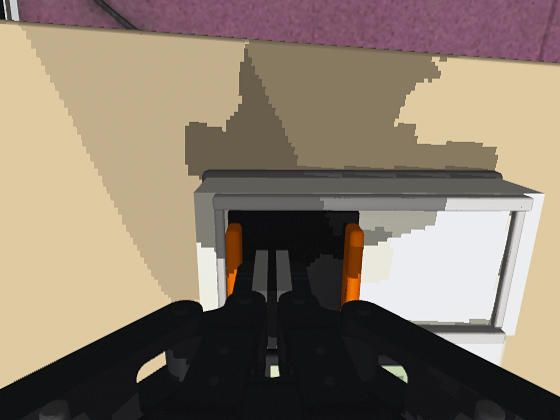

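play_rows([
  [[0,-1,0],[0,0,0],0],
  [[0,-1,0],[0,0,0],0],
  [[0,0,0],[0,0,0],0],
])

```text
clock: 18.35
position: [0.489, 0.2127, 0.0523]
ee_rot: [0.682, 0.732, 0.0, -0.0]
ft_force: [0.1, 0.4, -0.0]
grip_width: 0.001
```

```bash
python3 look.py w8
```

```text
18.35 [0.48897513 0.21268919 0.05233047] [ 0.13492895  0.41018854 -0.00244479]
[228 231  13  63 566] [233.8 255.7] [479.  197.4  60. ]
[347 231  19  70 886] [356.5 266. ] [480.  247.2  60. ]
```

play_rows([
  [[0,-1,0],[0,0,0],0],
  [[0,-1,0],[0,0,0],0],
  [[0,0,0],[0,0,0],0],
])

```text
clock: 18.77
position: [0.489, 0.2116, 0.0525]
ee_rot: [0.681, 0.732, 0.001, -0.0]
ft_force: [0.5, 4.8, -1.6]
grip_width: 0.0
```

```bash
python3 look.py w9
```

```text
18.775 [0.48897393 0.211628   0.05245803] [ 0.50394962  4.81714379 -1.60482685]
[229 231  14  63 548] [234.6 254.9] [478.7 196.6  60. ]
[348 231  19  70 874] [357.4 265.7] [479.9 246.5  60. ]
```

View pics/w9.png

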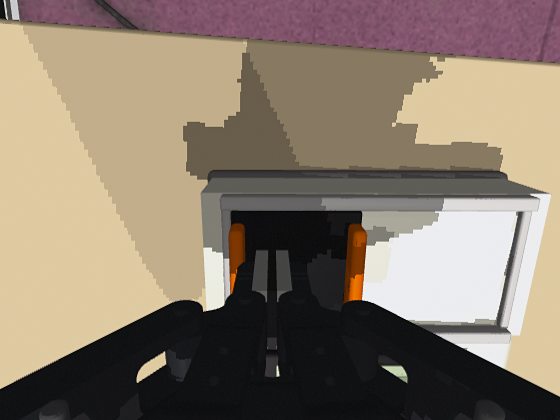

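play_rows([
  [[0,2,0],[0,0,0],0],
  [[0,2,0],[0,0,0],0],
  [[0,2,0],[0,0,0],0],
  [[0,2,0],[0,0,0],0],
  [[0,0,0],[0,0,0],0],
])

```text
clock: 19.45
position: [0.489, 0.2187, 0.0523]
ee_rot: [0.681, 0.732, -0.0, -0.0]
ft_force: [-0.4, 0.1, 1.1]
grip_width: -0.001
```

```bash
python3 look.py w10
```

```text
19.45 [0.48898553 0.21873253 0.05230493] [-0.38056435  0.081177    1.09720996]
[211 230  16  79 960] [218.6 268.8] [485.2 197.6  60. ]
[331 230  18  82 998] [340.  270.2] [482.3 246.7  60. ]
```

View pics/w10.png

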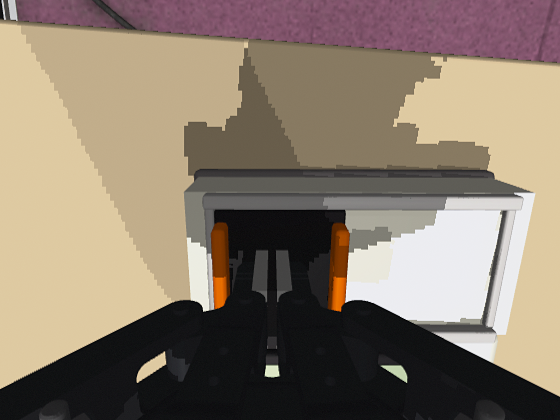

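play_rows([
  [[0,2,0],[0,0,0],0],
  [[0,1,0],[0,0,0],0],
  [[0,0,8],[0,0,0],0],
  [[0,0,12],[0,0,0],0],
  [[0,0,20],[0,0,0],0],
  [[-5,0,30],[0,0,0],0],
  [[-10,0,40],[0,0,0],0],
  [[-10,0,30],[0,0,0],0],
  [[0,0,0],[0,0,0],0],
  [[0,0,0],[0,0,0],0],
])

```text
clock: 20.75
position: [0.464, 0.2215, 0.1924]
ee_rot: [0.682, 0.732, 0.0, -0.0]
ft_force: [-0.2, 0.6, -1.1]
grip_width: 0.001
```

```bash
python3 look.py w11; python3 - <<'E'
import cv2
im=cv2.imread("pics/w11.png");cv2.imwrite("pics/w11c.png",cv2.resize(im[145:275,170:370],None,fx=4,fy=4,interpolation=cv2.INTER_CUBIC))
E
```

```text
20.75 [0.463975   0.22147551 0.19241641] [-0.16337598  0.6037135  -1.11482119]
[236 199   7  54 349] [239.  225.4] [490.5 197.9  60. ]
[297 199   9  54 357] [300.9 225.6] [487.2 247.3  60. ]
```

View pics/w11c.png

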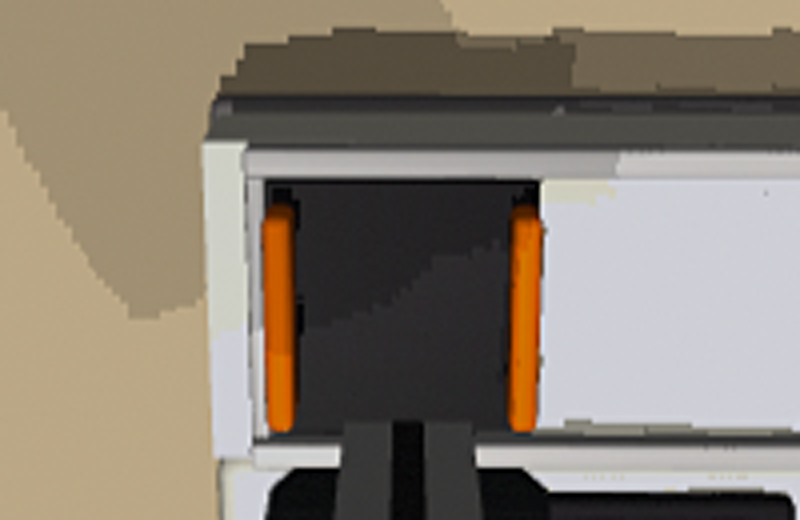

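play_rows([
  [[-10,30,20],[0,0,0],0],
  [[-10,40,20],[0,0,0],0],
  [[-10,50,0],[0,0,0],0],
  [[-10,50,0],[0,0,0],0],
  [[-10,50,0],[0,0,0],0],
  [[-10,50,0],[0,0,0],0],
  [[0,40,0],[0,0,0],0],
  [[0,0,0],[0,0,0],0],
  [[0,0,0],[0,0,0],0],
])

```text
clock: 21.92
position: [0.4044, 0.5307, 0.2312]
ee_rot: [0.682, 0.732, -0.001, 0.0]
ft_force: [1.0, -0.6, -0.8]
grip_width: -0.003
```

```bash
python3 - <<'E'
from h import *
from workcell import camera,camera_info
t=camera("top");I=camera_info("top")
cv2.imwrite("pics/t6.png",cv2.resize(t[130:260,90:400],None,fx=2.5,fy=2.5,interpolation=cv2.INTER_CUBIC));cv2.imwrite("pics/s6.png",camera("scene"))
for nm,im in(("0",cv2.imread("pics/top0.png")),("now",t)):
  for s,c,r in orange(im,(220,140,395,245)): print(nm,c.round(1),(onz(I,*c,.06)*1e3).round(1))
E
```

```text
0 [271.4 215.9] [491.1 209.1  60. ]
0 [254.2 217.9] [486.  257.2  60. ]
0 [360.5 223.2] [466.7 -38.6  60. ]
0 [378.2 223.4] [465.6 -87.5  60. ]
now [275.1 215.8] [491.2 198.7  60. ]
now [258. 217.] [488.4 246.6  60. ]
now [360.5 223.2] [466.7 -38.6  60. ]
now [378.2 223.4] [465.4 -87.5  60. ]
```

View pics/t6.png

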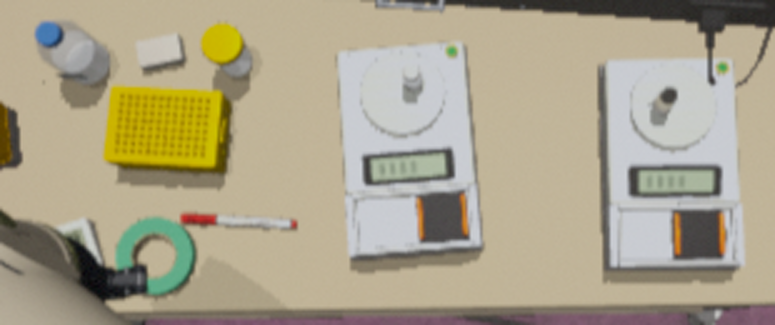

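View pics/s6.png

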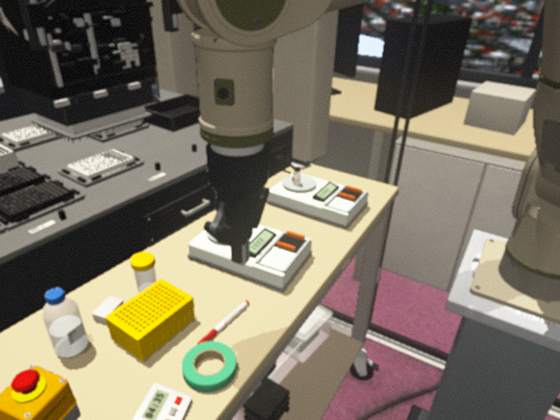

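```bash
python3 -c "
from workcell import manip; print(manip.hand_in())"
```

```text
the job is handed in; nothing more can be done
None
```

I tared the balance with the white-capped vial and handed the job in. The clock read about 22 s of the 54 s allowed.

- **Guard opened:** I pushed it to its left stop, building to about 20 N. The camera measured roughly 65–66 mm of opening, and the key was in full view.
- **Key pressed:** I held it at the bottom for about 1.1 s, with the fingertip at z ≈ 22 mm and 22–33 N of force, which is more than the key needed. It came back up, and I saw it up before closing the guard.
- **Guard shut:** this took two pushes. On the first I pushed hard against the stop (20 N). My check afterwards showed the guard about 9 mm open, probably dragged back as the fingers withdrew. On the second I pushed gently to the stop, about 5 N, and withdrew with checks along the way.

**Final checks:**
- The guard's centre is at y = 222.6 mm and the key's is at 222.9 mm. None of the well shows, and the top camera agrees.
- Camera accuracy is about 1–2 mm, so I cannot rule out a sub-millimetre gap.
- Both vials are standing on their pans.
- The other balance's guard is where it started.
- The marker and tape look undisturbed.
- The gripper is clear of everything.

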